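Rack under the reading arm, boom drawn out to the marked scale line

ROBOT

A 6-joint arm with a two-finger parallel gripper is mounted at the origin on the work surface. World frame = base frame: x ahead of the robot, y to its left, z up, the work surface at z = 0. Lengths are in m, angles in rad, forces in N, time in s.
With the tool pointing down it reaches from about 0.4 to 0.825 m from the base axis. Payload 7 kg.
Tool frame: the origin (TCP) lies at the very end of the fingers, on their centre line; the grasp point (between the pads) lies 19 mm behind it; z points along the fingers, y is the direction in which the jaws open and shut (so a half turn about z gives the same grasp; the last joint's range is limited). The gripper opens to 88 mm and grips with 3 to 60 N. Pads are 19 mm wide; open, the fingers measure 130 mm over their backs; the gripper's body (78 mm by 193 mm) begins 47 mm behind the grasp point.
Start: joints at [1.535, 0.359, 0.012, 0, -1.224, -0.288], TCP at [0.215, 0.64, 0.19] pointing down, gripper open.
Joint ranges: [-3.07, 3.07], [-1.43, 2.12], [-1.02, 1.25], [-3.03, 1.67], [-3.05, -0], [-3.03, 3.03]. Speed limits (rad/s): [2.39, 2.39, 3.01, 3.14, 3.14, 3.14].

INTERFACE

Orientations are given as a unit quaternion [w, x, y, z].
In Python, from bench import get_obs, read_camera, sign_off gives the robot as it stands.
- The arm moves only by the tool arm_command, never from a script. Its argument "deltas" is a list of rows, each a list of 3 entries, a list of its own where there are three numbers: the finger opening in cm, from 0 to 8.76, then the shift along the world's x, y, z in cm, then the turn, a rotation vector about the world's x, y, z in rad. A call has 1 to 10 rows; each row shifts and turns the commanded pose from where the row before left it; what a row does not reach is not made up. A row lasts 1/12 s, in which the tool goes at most 41.7 mm and 7.16 degrees, less where a joint would pass 70% of its speed; a pose out of reach is approached as far as the arm can. A call with a gripper value outside its range is refused whole. The fingers move at their own pace and stop on an object; "grip_force" is the grip in N (left out, the last holds). Time passes only in rows, so rows that do not move let the fingers close. It gives the time, the measured TCP pose, the force and the opening at its end, in the units of the state.
- get_obs(): the state, without advancing time (a new reading comes with each control period).
- read_camera(name): name is "side" or "top"; returns a dict with "color" (384x512x3 uint8, blue, green, red), "mtx" (3x3 intrinsics, pixels), "D" ([k1, k2, p1, p2, k3] as OpenCV has them; the pictures are not rectified), "world_from_camera" (4x4, takes a point from camera to world coordinates). Camera axes: x right, y down, z forward; pixel columns grow to the right and rows downward; lengths in m; the calibration is good to about 2 mm. A picture is of the moment at which its call begins. There is no depth.
- sign_off(): hands the job in, once; it reports no verdict.
The state is a dict: "clock": time; "joint_pos": joint angles; "dq": joint speeds; "effort": joint torques, N m; "ee_pos": TCP position; "tool_rot": TCP orientation; "ft_force": force on the tool from outside, world axes, zero at the start; "ft_torque": the same for the moment, N m; "gripper_width": opening from 0.0 (shut) to 1.0 (fully open).
Only numpy, scipy, OpenCV 4.12 (cv2) and the standard library are available. Lean on these libraries where they do the work, as an engineer would, in place of code of your own. Each camera call takes 0.05 s, during which the arm holds its last target. There are 200 camera calls.

TASK

At the reading station, slide the cuvette rack along its guides, without lifting it out, under the boom until it is fully home against the stop. Then squeeze the lock button on the side of the boom's head to release the telescoping boom, draw it out until its pointer stands at the scale mark where the index clip sits, and finish while still gripping the head steady there, since it springs back if let go. Leave the index clip and everything else on the bench where they are.

Things in the scene. Friction and masses are not known exactly. Their poses are not given: they have to be found in the camera images.
- station: Fixed reading station. Origin: underside of its dark steel base plate, on the guides' centre line; x runs along the guides towards the stop (away from the robot, turned up to 0.3 rad either way), y left, z up. Plate 12 mm thick, x -190 to 170, y -105 to 80. Two guide rails, inner faces at y +-27, tops at z 26, x -175 to 90
- stop (a point): Middle of the end stop's near face, at station x = +90 mm, y 0; the stop is 70 wide, top at z 42. Behind it stands a grey tower (station x 124 to 160, 64 wide, top z 147), from which the boom's dark square sleeve (34 x 34) comes towards the robot along y = 0, z = 125, its mouth at x = 81
- scale_zero (a point): Zero mark of the scale (station x 55, y -80, z 35 mm), on the top of a grey ledge along the station's right side (y -93 to -67, x -75 to 75) with a white strip and black marks every 10 mm towards the robot, long ones every 50
- rack: White cuvette rack, about 0.18 kg, loose between the guides, underside at station z 12: sole 160 long (x) x 50 wide x 12 thick, on it a 30 high block with four clear cuvettes, tops at 50, at rack x -52 to 38, and a grip tab near the robot end. Origin: centre of its underside. Fully home its origin is at station x +10, its front end on the stop; it starts 55 to 85 mm short
- tab (a point): Point to grip on the rack's upright tab: tab 20 mm along x, 16 wide along y, centred at rack x = -68, its top 55 above the rack's underside; this point is 10 mm below its top, on its centre line
- boom (a joint): Extension of the telescoping boom in m: 0 = home, up to 0.100, growing as the head is drawn out of the sleeve towards the robot (along station -x). A spring pulls it back: about 2 N at home, 5 N at 80 mm. While the button is out the boom is latched at home (about 1 mm of play)
- head (a point): Centre of the boom's grey head, a block 36 mm along x, 30 wide along y, 46 high; at home at station (55, 0, 125) mm. A black probe, 12 across, hangs 28 below it, some 12 above the cuvettes. A steel pointer bracket (8 along x, 5 thick, its top flush with the head's underside) runs 75 mm to the right (station -y), then drops to the scale
- button (a joint): Lock button's travel in m: 0 = out, 0.006 = fully in, pressed towards station -y; springs out by itself. The latch lets go once it is in by more than 3 mm; fully in takes 5 N
- button_face (a point): Middle of the outer face of the lock button: black ribbed pad, 22 mm along x by 26 high, 8 proud of the head's left (station +y) side, level with the head's centre. Pinching the head across its width, one finger on the button, the other on the plain right side, squeezes it in: 38 mm over the button when out, 32 when fully in
- pointer (a point): Lower tip of the pointer blade on the boom (2.5 mm thick along x), 73 mm right of and 87 below the head's centre, at the same station x as the head's centre
- index (a point): Middle of the index clip's mark: a small steel clip, 12 mm along x, on the scale ledge, with a narrow nib 2.5 mm thick towards the boom and a 15 mm high fin. The pointer is at the mark when its tip has the same station x as this point
- clip (a joint): Where the index clip stands on the scale, in m from zero: the boom extension that it marks (0.030 to 0.085). Light friction holds it; it is to be left alone
- timer: bench timer, white leaning slab 65 wide, 75 tall, bystander beside the station; origin: centre of its underside
- tipbox: blue pipette-tip box 120 x 82 x 61 mm, bystander beside the station; origin: centre of its underside
- beaker: clear beaker 70 mm across, 90 tall, bystander beside the station; origin: centre of its underside
- pipette: white pipette lying flat, 270 mm long, bystander beside the station; origin: centre of its underside
- marker: black marker pen lying flat, 130 mm long, bystander beside the station; origin: centre of its underside
- tuberack: orange tube rack 90 x 180 mm, 108 tall with its tubes, bystander beside the station; origin: centre of its underside
- reagent: amber bottle 64 mm across, 130 tall, bystander beside the station; origin: centre of its underside

How it is judged:
On the way, in this order (a step that is already met when the one before it is completed fails the run):
1. the rack is slid home against the stop, with the boom still home (x of rack in the frame of station above 0.005 m and z of rack in the frame of station below 0.017 m and value of joint boom below 0.008 m), for 0.2 s.
2. the lock button is squeezed in while the boom is still home (value of joint button above 0.0035 m and value of joint boom below 0.015 m), for 0.05 s.
At the end, for the whole second after the job is handed in: Through the last second the pointer stands within 5 mm of the index clip's mark and still (under 10 mm/s), with the fingers gripping the boom's head or button (over 2 N) and nothing else propping it; the rack is within 5 mm of the stop and down in its guides (x of pointer in the frame of index between -0.005 and 0.005 m and x of rack in the frame of station above 0.005 m and z of rack in the frame of station below 0.017 m and contact force between the fingers and boom above 2 N and contact force between boom and rack below 0.3 N and velocity of joint boom between -0.01 and 0.01 m/s); the arm keeps its last pose, push and grip.
It fails at once if the index clip is shifted by more than 3 mm (distance of index from where it was at the start of the episode above 0.003 m).
It fails at once if the rack is lifted more than 10 mm off the base plate (z of rack in the frame of station above 0.022 m).
It fails at once if a bystander is moved by more than 25 mm (distance of any of timer, tipbox, beaker, pipette, marker, tuberack, reagent from where it was at the start of the episode above 0.025 m).
It also fails if it takes over 46 s, if anything falls off the work surface, if the arm or the gripper's body presses on something with over 40 N, if the wrist force passes 120 N, or if a joint passes its speed limit or range.

## Working session

There is one attempt and no reset: what is moved stays moved. The work goes in short steps, Python scripts to look and compute and a tool call to move; the robot and the scene stay as the last step left them, time stands still between calls to the robot, and variables do not carry over. Pictures are saved under pics/ and viewed, about 8 in all and at most 12, crops included, and the job is handed in when it is done.

Besides the shell and the picture viewer there is one more tool, called after ">>>" by a JSON object that holds its "api" and its "payload". arm_command: Moves the arm, as the interface text tells. Its arguments: {"type":"object","properties":{"deltas":{"type":"array"},"grip_force":{"type":"number"}},"required":["deltas"]}

```bash
ls; mkdir -p pics; cat > h.py <<'E'
import numpy as np,cv2
from bench import get_obs,read_camera
def snap(n,f):
    c=read_camera(n); cv2.imwrite('pics/'+f+'.png',c['color']); np.savez('pics/'+f,**{k:np.array(v) for k,v in c.items()}); return c
def load(f): return dict(np.load('pics/'+f+'.npz'))
def proj(c,P):
    T=np.linalg.inv(c['world_from_camera']); r=cv2.Rodrigues(T[:3,:3])[0]
    return cv2.projectPoints(np.array(P,float).reshape(-1,3),r,T[:3,3],np.array(c['mtx']),np.array(c['D'],float))[0][:,0]
def ray(c,uv):
    p=cv2.undistortPoints(np.array(uv,float).reshape(-1,1,2),np.array(c['mtx']),np.array(c['D'],float))[:,0]
    W=np.array(c['world_from_camera']); d=np.c_[p,np.ones(len(p))]@W[:3,:3].T
    return W[:3,3],d
def atz(c,uv,z):
    o,d=ray(c,uv); return o+d*((z-o[2])/d[:,2])[:,None]
E
python3 - <<'E'
from h import *
o=get_obs(); print({k:np.round(v,3).tolist() for k,v in o.items()})
a=snap('side','s0');b=snap('top','t0')
for c in(a,b): print(np.round(c['mtx'],1).tolist(),np.round(c['D'],3),np.round(c['world_from_camera'],3).tolist())
E
```

```text
pics
{'clock': 0.0, 'joint_pos': [1.535, 0.359, 0.011, -0.0, -1.224, -0.288], 'dq': [-0.0, 0.001, 0.001, 0.0, -0.001, -0.001], 'effort': [-0.0, -58.271, 29.305, 6.997, 0.007, -0.0], 'ee_pos': [0.215, 0.639, 0.189], 'tool_rot': [0.001, 0.987, -0.161, -0.0], 'ft_force': [-0.533, 0.732, -0.206], 'ft_torque': [-0.042, -0.009, -0.044], 'gripper_width': 1.004}
[[449.3, 0.0, 254.0], [0.0, 449.3, 180.6], [0.0, 0.0, 1.0]] [-0.088  0.     0.     0.     0.   ] [[0.998, -0.046, 0.036, 0.544], [-0.057, -0.613, 0.788, -0.805], [-0.014, -0.789, -0.614, 0.791], [0.0, 0.0, 0.0, 1.0]]
[[478.2, 0.0, 264.3], [0.0, 478.2, 183.9], [0.0, 0.0, 1.0]] [-0.038  0.     0.     0.     0.   ] [[0.003, -0.995, 0.097, 0.49], [-1.0, -0.002, 0.006, 0.063], [-0.006, -0.097, -0.995, 1.112], [0.0, 0.0, 0.0, 1.0]]
```

View pics/s0.png

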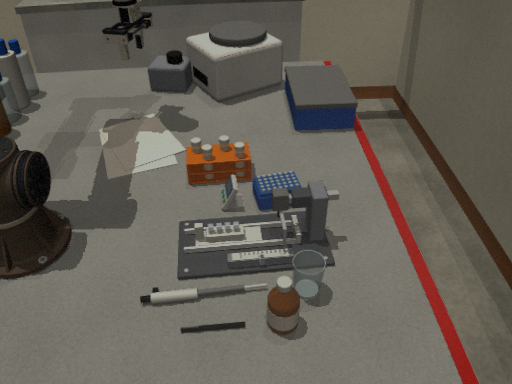

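View pics/t0.png

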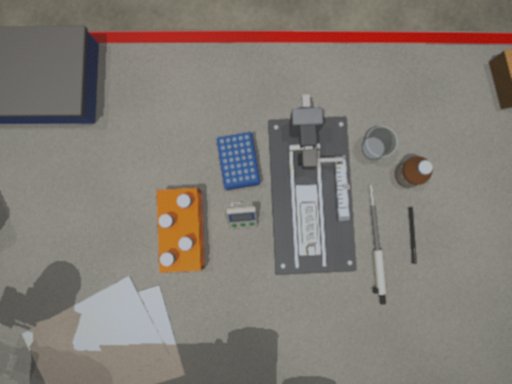

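The side view shows the station at about (255,240) and the top view shows it at about (312,195). I'll enlarge both.

```bash
python3 - <<'E'
import cv2
a=cv2.imread('pics/s0.png')[175:280,170:350]; b=cv2.imread('pics/t0.png')[90:280,262:362]
cv2.imwrite('pics/s0c.png',cv2.resize(a,None,fx=4.4,fy=4.4,interpolation=cv2.INTER_CUBIC))
# rotate top so that long axis is horizontal (clockwise)
b=cv2.rotate(b,cv2.ROTATE_90_CLOCKWISE)
cv2.imwrite('pics/t0c.png',cv2.resize(b,None,fx=4.2,fy=4.2,interpolation=cv2.INTER_CUBIC))
E
```

```text
(no output)
```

View pics/s0c.png

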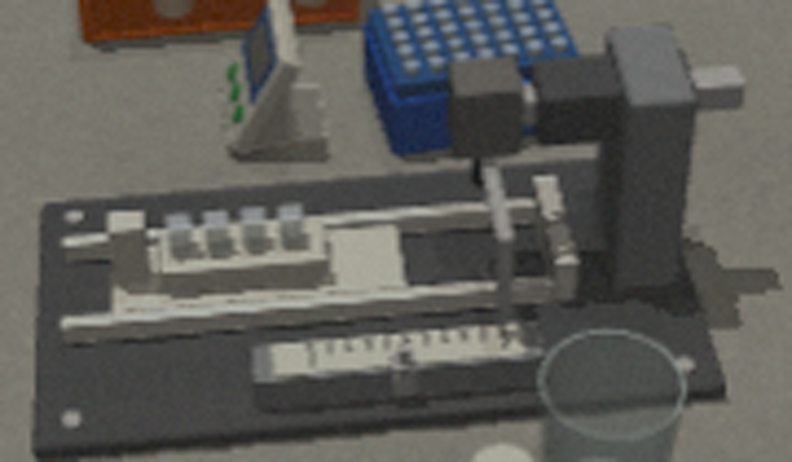

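View pics/t0c.png

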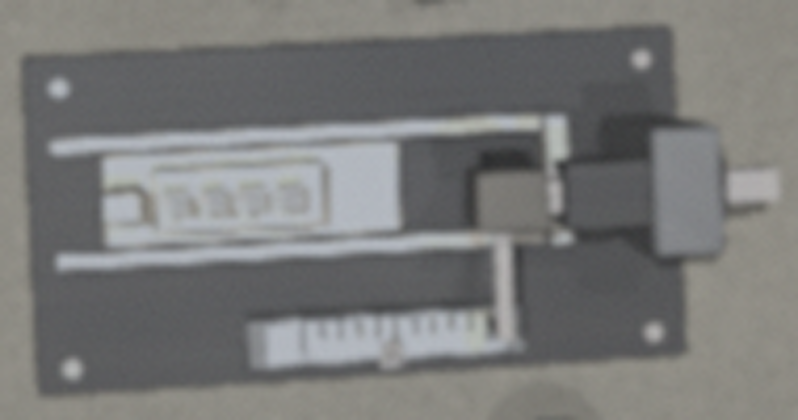

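The side crop shows the rack tab top at (125,220), the head at (485,108), and the clip at (405,370). The top crop shows the plate corners at (25,58), (672,28), (684,352) and (40,393), the head at (511,200), the tab at (125,206), and the clip at (392,350). Next I'll fit the station pose.

```bash
cat > fit.py <<'E'
from h import *
from scipy.optimize import least_squares
s=load('s0');t=load('t0')
def tp(X,Y): return [262+(Y+.5)/4.2-.5, 279-((X+.5)/4.2-.5)]
def sp(X,Y): return [170+(X+.5)/4.4-.5,175+(Y+.5)/4.4-.5]
TP={(170,80,12):(672,28),(170,-105,12):(684,352),(-190,80,12):(25,58),(-190,-105,12):(40,393),
(-175,30,26):(52,147),(-175,-30,26):(58,262),(37,15,148):(475,170),(73,15,148):(545,168),(37,-15,148):(478,234)}
SP={(-190,80,12):(42,205),(-190,-105,0):(38,457),(170,-105,0):(722,395),(-175,30,26):(65,242),(-175,-30,26):(66,323),
(37,-15,148):(452,100),(73,-15,148):(522,100),(37,-15,102):(455,153),(73,-15,102):(522,150)}
def W(p,P):
    P=np.array(P,float)/1e3;c,n=np.cos(p[2]),np.sin(p[2])
    return np.c_[p[0]+c*P[:,0]-n*P[:,1],p[1]+n*P[:,0]+c*P[:,1],P[:,2]]
A=list(TP);B=list(SP);ta=np.array([tp(*TP[k]) for k in A]);sb=np.array([sp(*SP[k]) for k in B])
def f(p): return np.r_[(proj(t,W(p,A))-ta).ravel(),(proj(s,W(p,B))-sb).ravel()]
def fo(p): return f(p)+np.r_[np.tile(p[3:5],len(A)),np.tile(p[5:7],len(B))]
if __name__=='__main__':
    g=least_squares(f,[.6,0,0],loss='soft_l1');print(g.x,np.round(g.fun.reshape(-1,2),1).tolist())
    h=least_squares(lambda p:np.r_[fo(p),p[3:]*.5],np.r_[g.x,0,0,0,0],loss='soft_l1');print(h.x,np.round(fo(h.x).reshape(-1,2),1).tolist())
    p=g.x;c,n=np.cos(p[2]),np.sin(p[2]);R=np.array([[c,n],[-n,c]])
    def st(cam,uv,z): return np.round((R@(atz(cam,[uv],z)[0,:2]-p[:2]))*1e3,1)
    print('tab',st(t,tp(125,206),.067),st(s,sp(125,220),.067)); print('rack front',st(t,tp(400,188),.024),'back',st(t,tp(104,196),.024))
    print('clip top',[st(t,tp(392,350),z) for z in(.035,.05)],'side',[st(s,sp(405,358),z) for z in (.035,.05)])
E
python3 fit.py
```

```text
[ 0.58343288 -0.02527104  0.05133105] [[-1.1, 0.0], [0.5, -0.9], [-0.5, 1.4], [0.9, 0.9], [0.3, 0.6], [-0.4, 0.7], [0.2, 0.2], [-0.3, -0.6], [-0.3, 0.2], [0.0, -0.9], [-0.1, 1.4], [1.2, 0.9], [-0.2, -0.2], [-0.7, -0.8], [1.0, -1.4], [1.0, -2.6], [0.1, 2.0], [0.3, 1.4]]
[ 0.5832928  -0.02242611  0.05125386  1.34609472 -0.33318509 -0.17938134
  0.79910932] [[-1.0, -0.3], [0.6, -1.2], [-0.4, 1.1], [1.0, 0.6], [0.4, 0.3], [-0.3, 0.4], [0.2, -0.1], [-0.3, -0.9], [-0.3, -0.1], [-0.1, -0.9], [-0.2, 1.2], [0.8, 0.8], [-0.3, -0.2], [-0.9, -0.9], [0.6, -1.4], [0.6, -2.6], [-0.3, 2.0], [-0.1, 1.4]]
tab [-134.8    0.5] [-137.8   -0.7]
rack front [12.1 -2. ] back [-147.6    2.7]
clip top [array([  2.5, -88. ]), array([  1.2, -85.5])] side [array([  1.6, -87.1]), array([  -0. , -100.8])]
```

>>> {"api": "arm_command", "payload": {"deltas": [[0,[0.97,-3.36,0],[0,0,0.075]],[0,[0.97,-3.36,0],[0,0,0.075]],[0,[0.97,-3.36,0],[0,0,0.075]],[0,[0.97,-3.36,0],[0,0,0.075]],[0,[0.97,-3.36,0],[0,0,0.075]],[0,[0.97,-3.36,0],[0,0,0]],[0,[0.97,-3.36,0],[0,0,0]],[0,[0.97,-3.36,0],[0,0,0]],[0,[0.97,-3.36,0],[0,0,0]],[0,[0.97,-3.36,0],[0,0,0]]], "grip_force": 20}}

```text
clock: 0.93
ee_pos: [0.3117, 0.302, 0.1896]
tool_rot: [0.0, 1.0, 0.026, -0.0]
ft_force: [-0.7, -0.3, 1.2]
gripper_width: 0.299
```

>>> {"api": "arm_command", "payload": {"deltas": [[0,[0.97,-3.36,0],[0,0,0]],[0,[0.97,-3.36,0],[0,0,0]],[0,[0.97,-3.36,0],[0,0,0]],[0,[0.97,-3.36,0],[0,0,0]],[0,[0.97,-3.36,0],[0,0,0]],[0,[0.97,-3.36,0],[0,0,0]],[0,[0.97,-3.36,0],[0,0,0]],[0,[0.97,-3.36,0],[0,0,0]],[0,[0.97,-3.36,0],[0,0,0]],[0,[0.97,-3.36,0],[0,0,0]]]}}

```text
clock: 1.77
ee_pos: [0.4087, -0.0339, 0.1899]
tool_rot: [-0.0, 1.0, 0.026, 0.0]
ft_force: [0.4, 1.5, 0.1]
gripper_width: 0.002
```

>>> {"api": "arm_command", "payload": {"deltas": [[0,[0,0.03,-3.1],[0,0,0]],[0,[0,0.03,-3.1],[0,0,0]],[0,[0,0.03,-3.1],[0,0,0]],[0,[0,0.03,-3.1],[0,0,0]],[0,[0,0.03,-2.6],[0,0,0]],[0,[0,0,0],[0,0,0]]]}}

```text
clock: 2.27
ee_pos: [0.4049, -0.032, 0.0356]
tool_rot: [0.001, 1.0, 0.025, -0.004]
ft_force: [-0.5, 0.2, -0.3]
gripper_width: 0.0
```

```bash
python3 - <<'E'
from h import *
print(get_obs()['ee_pos'])
a=snap('side','s1')['color'][175:280,150:330]
cv2.imwrite('pics/s1c.png',cv2.resize(a,None,fx=4.4,fy=4.4,interpolation=cv2.INTER_CUBIC))
E
```

```text
[ 0.40486431 -0.03195315  0.03563996]
```

View pics/s1c.png

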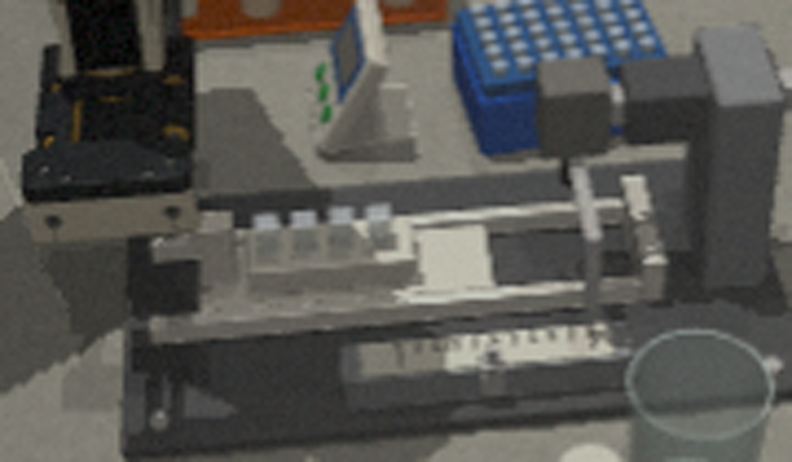

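The view shows the closed fingers centred behind the tab at about (170,280), with the tab at (215,240) and the path clear. I'll push along station x.

>>> {"api": "arm_command", "payload": {"deltas": [[0,[1,0.05,0],[0,0,0]],[0,[1,0.05,0],[0,0,0]],[0,[1,0.05,0],[0,0,0]],[0,[1,0.05,0],[0,0,0]],[0,[1,0.05,0],[0,0,0]],[0,[1,0.05,0],[0,0,0]],[0,[1,0.05,0],[0,0,0]],[0,[1,0.05,0],[0,0,0]],[0,[0.5,0.025,0],[0,0,0]],[0,[0.3,0.015,0],[0,0,0]]]}}

```text
clock: 3.15
ee_pos: [0.4976, -0.0262, 0.0395]
tool_rot: [0.0, 1.0, 0.025, -0.0]
ft_force: [-0.4, -0.6, 0.2]
gripper_width: 0.006
```

>>> {"api": "arm_command", "payload": {"deltas": [[0,[0.3,0.015,0],[0,0,0]],[0,[0.3,0.015,0],[0,0,0]],[0,[0,0,0],[0,0,0]]]}}

```text
clock: 3.4
ee_pos: [0.5031, -0.0259, 0.0398]
tool_rot: [0.0, 1.0, 0.026, 0.0]
ft_force: [-0.2, 0.7, -0.2]
gripper_width: 0.004
```

>>> {"api": "arm_command", "payload": {"deltas": [[0,[0.2,0.01,0],[0,0,0]],[0,[0.2,0.01,0],[0,0,0]],[0,[0,0,0],[0,0,0]]]}}

```text
clock: 3.65
ee_pos: [0.5071, -0.0256, 0.0399]
tool_rot: [-0.0, 1.0, 0.026, 0.0]
ft_force: [0.0, 0.1, -0.2]
gripper_width: 0.005
```

```bash
python3 - <<'E'
from h import *
o=get_obs();print(o['ee_pos'],o['ft_force'])
a=snap('side','s2')['color'][175:280,170:350]
cv2.imwrite('pics/s2c.png',cv2.resize(a,None,fx=4.4,fy=4.4,interpolation=cv2.INTER_CUBIC))
E
```

```text
[ 0.50708827 -0.02562597  0.03989838] [ 0.02249855  0.13779938 -0.16105157]
```

View pics/s2c.png

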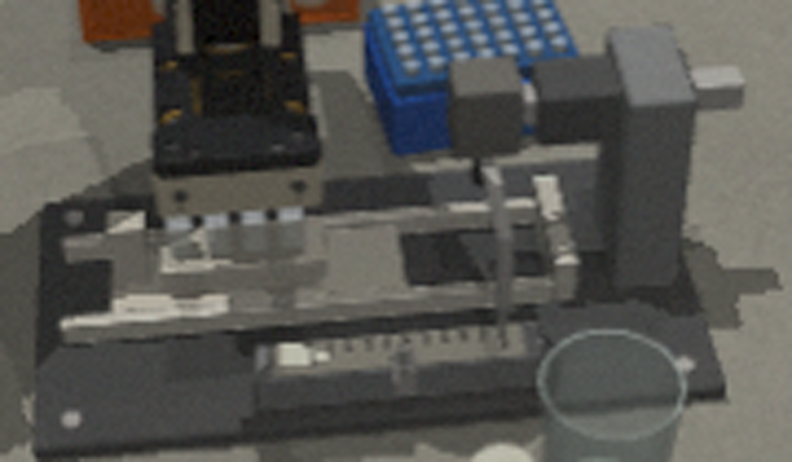

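```bash
python3 - <<'E'
from h import *
c=load('s2')
for z in (.04,.06,.08,.106): print(z,(proj(c,[[.507,-.0256,z]])[0]-[170,175])*4.4)
c=load('s1');print((proj(c,[[.4049,-.032,.036]])[0]-[150,175])*4.4)
t=snap('top','t2')['color']; s=load('s2')['color'][150:280,170:350]
tt=cv2.rotate(t[90:280,262:362],cv2.ROTATE_90_CLOCKWISE)
tt=cv2.resize(tt,None,fx=3.1,fy=3.1,interpolation=3)
cv2.imwrite('pics/t2c.png',tt)
E
```

```text
0.04 [240.88927662 239.59858459]
0.06 [238.85159651 212.7855348 ]
0.08 [236.76978623 185.32652532]
0.106 [233.99544919 148.6300369 ]
[141.15717101 262.05997396]
```

View pics/t2c.png

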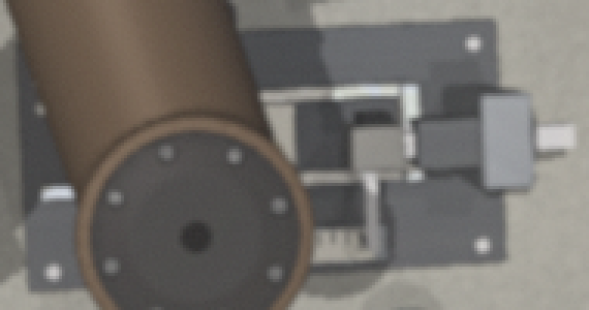

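```bash
python3 - <<'E'
from h import *
c=load('s2')
for z in (.106,.125,.15,.2,.25): print(z,(proj(c,[[.468,-.122,z],[.546,-.122,z]])-[170,175])*4.4)
t=load('t2')
for z in (.2,.3,.4): 
  u,v=proj(t,[[.507,-.0256,z]])[0]; print((279-v)*3.1,(u-262)*3.1)
a=c['color'][60:280,160:330]
cv2.imwrite('pics/s2d.png',cv2.resize(a,None,fx=2.7,fy=2.7,interpolation=3))
E
```

```text
0.106 [[154.23452843 283.85439193]
 [314.91067532 276.03604527]]
0.125 [[150.95955399 255.81928094]
 [313.66831554 247.95611735]]
0.15 [[146.5351392  217.82188183]
 [311.98837696 209.90018727]]
0.2 [[137.27413739 137.82677318]
 [308.46619768 129.78983151]]
0.25 [[127.42764846  52.08004423]
 [304.71255302  43.93083028]]
178.02960279072 160.1546185813036
181.4549487276478 177.9339799879547
185.84140069419578 200.68928206433137
```

View pics/s2d.png

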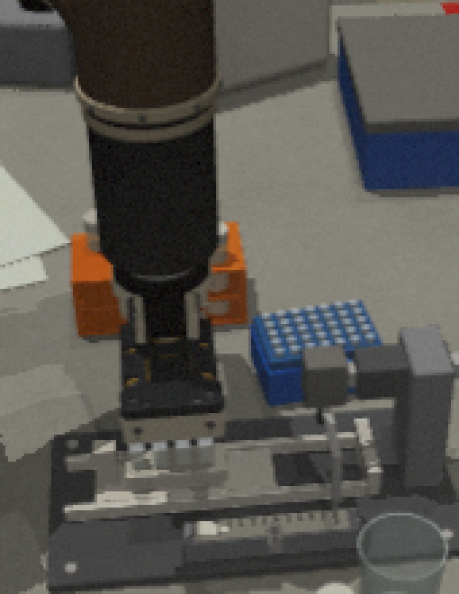

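The rack hasn't moved and the force reads near zero, so the fingers seem to have passed over the tab. I'll check the reported TCP against the pictures.

```bash
python3 - <<'E'
from h import *
out=[]
for f,p,u0,v0 in(('s0',[.215,.639,.189],80,0),('s1',[.4049,-.032,.0356],150,180)):
    c=load(f);a=c['color'][v0:v0+90,u0:u0+90];a=cv2.resize(a,None,fx=4.3,fy=4.3,interpolation=3)
    a=cv2.convertScaleAbs(a,alpha=1.5,beta=30)
    for dz,col in((0,(0,0,255)),(.05,(0,255,0)),(.1,(255,0,0))):
        q=(proj(c,[[p[0],p[1],p[2]+dz]])[0]-[u0,v0])*4.3; print(f,dz,q); cv2.drawMarker(a,tuple(int(x) for x in q),col,0,12,1)
    out.append(a)
cv2.imwrite('pics/chk.png',np.hstack(out))
E
```

```text
s0 0 [236.59102461 273.71246046]
s0 0.05 [225.9690503  212.88805346]
s0 0.1 [215.05127377 149.84445088]
s1 0 [138.03162161 235.11860124]
s1 0.05 [127.43577971 168.85722161]
s1 0.1 [116.26080727  98.462566  ]
```

View pics/chk.png

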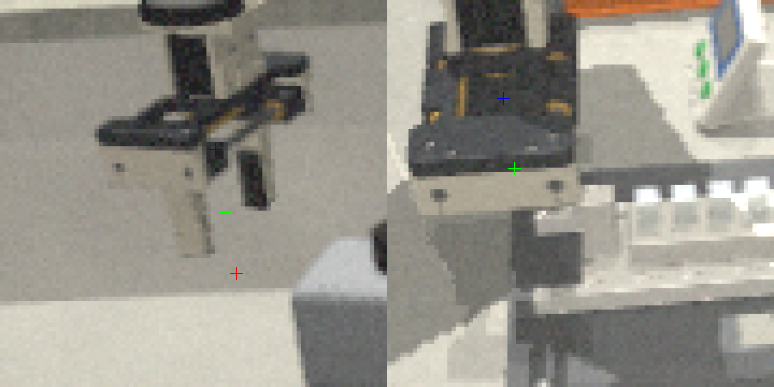

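```bash
python3 - <<'E'
from h import *
from scipy.optimize import least_squares
c=load('s0');d=np.array([.318,.948,0])
obs=np.array([[197,254],[258,207]])/4.3+[80,0]
for h in (.044,.0545,.06):
    r=least_squares(lambda m:(proj(c,[m-h*d,m+h*d])-obs).ravel(),[.215,.639,.2]);print(h,r.x,r.fun)
E
```

```text
0.044 [0.24994991 0.4832844  0.28626211] [ 0.11766812  0.1456952  -0.12332701 -0.15359912]
0.0545 [0.17989485 0.79068582 0.16583911] [ 0.11766813  0.1456952  -0.12332702 -0.1535991 ]
0.06 [0.14319935 0.9517056  0.1027604 ] [ 0.11766813  0.14569521 -0.12332701 -0.1535991 ]
```

>>> {"api": "arm_command", "payload": {"deltas": [[0,[-2,-0.1,0],[0,0,0]],[0,[-2,-0.1,0],[0,0,0]],[0,[-2,-0.1,0],[0,0,0]],[0,[-2,-0.1,0],[0,0,0]],[0,[-1.5,-0.08,0],[0,0,0]],[0,[0,0,-0.5],[0,0,0]],[0,[0,0,-0.5],[0,0,0]],[0,[0,0,-0.5],[0,0,0]],[0,[0,0,0],[0,0,0]]]}}

```text
clock: 4.5
ee_pos: [0.4118, -0.0305, 0.0238]
tool_rot: [0.0, 1.0, 0.026, -0.001]
ft_force: [-0.3, 0.0, -0.1]
gripper_width: 0.006
```

>>> {"api": "arm_command", "payload": {"deltas": [[0,[0,0,-0.3],[0,0,0]],[0,[0,0,-0.3],[0,0,0]],[0,[0,0,-0.3],[0,0,0]],[0,[0,0,-0.3],[0,0,0]],[0,[0,0,-0.3],[0,0,0]],[0,[0,0,0],[0,0,0]]]}}

```text
clock: 5.0
ee_pos: [0.4114, -0.0306, 0.0091]
tool_rot: [0.0, 1.0, 0.026, -0.0]
ft_force: [-0.1, 0.5, 1.0]
gripper_width: 0.006
```

>>> {"api": "arm_command", "payload": {"deltas": [[0,[0,0,-0.3],[0,0,0]],[0,[0,0,-0.3],[0,0,0]],[0,[0,0,-0.3],[0,0,0]],[0,[0,0,-0.3],[0,0,0]],[0,[0,0,-0.3],[0,0,0]],[0,[0,0,0],[0,0,0]]]}}

```text
clock: 5.5
ee_pos: [0.4113, -0.0306, -0.0058]
tool_rot: [0.0, 1.0, 0.026, -0.0]
ft_force: [0.5, 0.0, 0.2]
gripper_width: 0.006
```

```bash
python3 - <<'E'
from h import *
o=get_obs();print(o['ee_pos'],o['ft_force'])
a=snap('side','s3')['color'][165:265,150:270]
a=cv2.convertScaleAbs(a,alpha=1.4,beta=20)
cv2.imwrite('pics/s3c.png',cv2.resize(a,None,fx=5,fy=5,interpolation=3))
E
```

```text
[ 0.41134806 -0.03064923 -0.00584148] [0.49778062 0.04067377 0.21982753]
```

View pics/s3c.png

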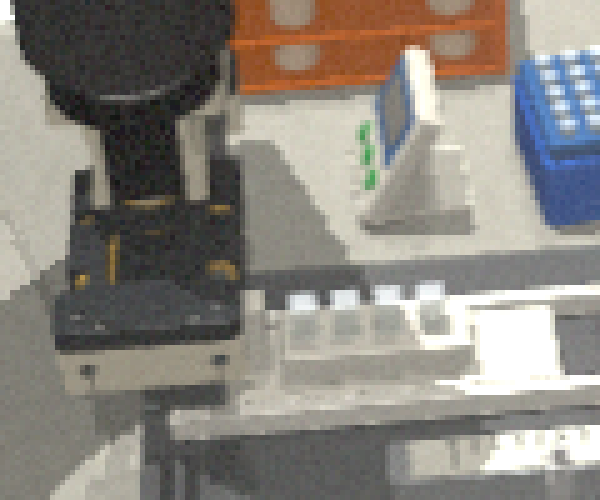

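The gripper is just behind the tab, and the true tip is about 40 mm higher than reported. At this height the fingertips should be near z 0.035, so I'll push here.

>>> {"api": "arm_command", "payload": {"deltas": [[0,[1,0.05,0],[0,0,0]],[0,[1,0.05,0],[0,0,0]],[0,[1,0.05,0],[0,0,0]],[0,[0,0,0],[0,0,0]]]}}

```text
clock: 5.88
ee_pos: [0.445, -0.0285, -0.005]
tool_rot: [-0.0, 1.0, 0.026, 0.001]
ft_force: [-0.1, 0.1, 0.5]
gripper_width: 0.003
```

```bash
python3 - <<'E'
from h import *
o=get_obs();print(o['ee_pos'],o['ft_force'])
c=snap('side','s4'); a=c['color'].astype(int);b=load('s3')['color'].astype(int)
# row profile across the rack front sole, and cuvettes
for v in (233,236): print(v,'new',a[v,235:285].mean(1).astype(int).tolist(),'old',b[v,235:285].mean(1).astype(int).tolist())
E
```

```text
[ 0.4450117  -0.0284513  -0.00497136] [-0.11120543  0.09690376  0.50487522]
233 new [116, 117, 114, 116, 117, 118, 122, 126, 126, 127, 124, 120, 121, 114, 117, 115, 107, 99, 145, 181, 182, 184, 181, 182, 183, 181, 181, 182, 181, 183, 184, 180, 183, 180, 154, 94, 67, 69, 70, 68, 68, 68, 68, 66, 67, 65, 68, 70, 78, 81] old [184, 185, 186, 186, 186, 188, 186, 186, 177, 146, 155, 186, 184, 184, 183, 184, 183, 187, 184, 185, 185, 186, 186, 184, 182, 176, 133, 77, 82, 75, 80, 75, 75, 78, 74, 69, 69, 69, 66, 69, 69, 72, 68, 70, 66, 68, 71, 72, 76, 83]
236 new [89, 91, 90, 88, 90, 90, 92, 92, 94, 92, 92, 89, 91, 93, 89, 88, 93, 91, 104, 156, 182, 181, 183, 181, 182, 183, 185, 179, 181, 183, 183, 184, 173, 170, 171, 135, 72, 71, 72, 73, 73, 69, 63, 65, 73, 66, 55, 65, 75, 85] old [93, 92, 94, 95, 91, 87, 92, 94, 92, 106, 154, 185, 183, 185, 186, 185, 185, 184, 183, 186, 184, 186, 185, 183, 187, 186, 142, 71, 80, 82, 79, 79, 79, 77, 81, 76, 75, 74, 72, 74, 75, 71, 69, 71, 75, 66, 54, 64, 79, 83]
```

The rack is sliding, about 19 mm so far. I'll continue.

>>> {"api": "arm_command", "payload": {"deltas": [[0,[1,0.05,0],[0,0,0]],[0,[1,0.05,0],[0,0,0]],[0,[1,0.05,0],[0,0,0]],[0,[1,0.05,0],[0,0,0]],[0,[0.8,0.04,0],[0,0,0]],[0,[0.3,0.015,0],[0,0,0]],[0,[0.3,0.015,0],[0,0,0]],[0,[0.3,0.015,0],[0,0,0]],[0,[0,0,0],[0,0,0]]]}}

```text
clock: 6.68
ee_pos: [0.4992, -0.0261, -0.0053]
tool_rot: [0.0, 1.0, 0.026, 0.0]
ft_force: [0.6, -0.8, -0.1]
gripper_width: 0.006
```

>>> {"api": "arm_command", "payload": {"deltas": [[0,[0.2,0.01,0],[0,0,0]],[0,[0.2,0.01,0],[0,0,0]],[0,[0,0,0],[0,0,0]]]}}

```text
clock: 6.93
ee_pos: [0.5031, -0.0259, -0.0051]
tool_rot: [-0.0, 1.0, 0.026, 0.0]
ft_force: [-0.3, -0.3, -0.0]
gripper_width: 0.007
```

>>> {"api": "arm_command", "payload": {"deltas": [[0,[0.2,0.01,0],[0,0,0]],[0,[0.1,0.005,0],[0,0,0]],[0,[0,0,0],[0,0,0]]]}}

```text
clock: 7.18
ee_pos: [0.503, -0.0263, -0.0057]
tool_rot: [0.0, 1.0, 0.025, -0.002]
ft_force: [-8.2, 1.3, 4.3]
gripper_width: 0.006
```

>>> {"api": "arm_command", "payload": {"deltas": [[0,[0.1,0.005,0],[0,0,0]],[0,[0.1,0.005,0],[0,0,0]],[0,[0,0,0],[0,0,0]]]}}

```text
clock: 7.43
ee_pos: [0.503, -0.0266, -0.0061]
tool_rot: [0.001, 1.0, 0.025, -0.004]
ft_force: [-13.6, 2.6, 8.2]
gripper_width: 0.004
```

The force has built to 14 N with no further motion, so the rack is against the stop. I'll back off, rise, and move above the head with the jaws open.

>>> {"api": "arm_command", "payload": {"deltas": [[0,[-1,-0.05,0],[0,0,0]],[0,[-1.5,-0.07,0],[0,0,0]],[0,[-1.5,-0.07,0],[0,0,0]],[7,[0,0,2.5],[0,0,0]],[7,[0,0,3],[0,0,0]],[7,[0,0,3],[0,0,0]],[7,[0,0,3],[0,0,0]],[7,[0,0,3],[0,0,0]],[7,[0,0,0],[0,0,0]]]}}

```text
clock: 8.18
ee_pos: [0.4716, -0.0269, 0.146]
tool_rot: [-0.001, 1.0, 0.026, 0.005]
ft_force: [1.4, -0.2, -0.4]
gripper_width: 0.395
```

```bash
python3 - <<'E'
from h import *
o=get_obs();print(o['ee_pos'],o['ft_force'],o['gripper_width'])
from fit import W
c=snap('side','s5');a=c['color'].astype(int)
for x in(90,87,80):print(x,proj(c,W([.583,-.0245,.0513],[[x,0,24]])))
print(a[233,265:310].mean(1).astype(int).tolist())
E
```

```text
[ 0.47164881 -0.02690898  0.14596171] [ 1.3889284  -0.24880199 -0.37026907] 0.3953863674626875
90 [[293.12524487 229.16698439]]
87 [[291.91235965 229.273698  ]]
80 [[289.07979094 229.52265166]]
[89, 88, 88, 89, 91, 90, 89, 89, 87, 89, 88, 84, 81, 118, 121, 101, 102, 88, 76, 78, 79, 90, 100, 98, 99, 104, 100, 98, 83, 66, 70, 92, 147, 169, 168, 135, 76, 50, 44, 41, 38, 39, 40, 43, 44]
```

Now over the head: Δx +16.6 cm and Δy +0.7 cm. After that I'll view the result.

>>> {"api": "arm_command", "payload": {"deltas": [[7,[2.8,0.12,0],[0,0,0]],[7,[2.8,0.12,0],[0,0,0]],[7,[2.8,0.12,0],[0,0,0]],[7,[2.8,0.12,0],[0,0,0]],[7,[2.8,0.12,0],[0,0,0]],[7,[2.6,0.1,0],[0,0,0]],[7,[0,0,0],[0,0,0]]]}}

```text
clock: 8.82
ee_pos: [0.6372, -0.0205, 0.1376]
tool_rot: [0.0, 1.0, 0.026, -0.0]
ft_force: [0.7, -0.5, -0.4]
gripper_width: 0.797
```

```bash
python3 - <<'E'
from h import *
o=get_obs();print(o['ee_pos'],o['tool_rot'],o['gripper_width'])
c=snap('side','s6')
a=c['color'][110:270,190:350]
a=cv2.convertScaleAbs(a,alpha=1.4,beta=20)
a=cv2.resize(a,None,fx=3.75,fy=3.75,interpolation=3)
p=np.array(o['ee_pos'])
for y in(-.055,.055):
  q=(proj(c,[p+[0,y,.042]])[0]-[190,110])*3.75;cv2.drawMarker(a,tuple(int(x) for x in q),(0,0,255),0,12,1);print(q)
cv2.imwrite('pics/s6c.png',a)
E
```

```text
[ 0.63722232 -0.02052465  0.13756085] [ 4.82332821e-04  9.99671204e-01  2.56358141e-02 -2.39126309e-04] 0.7974790760283105
[347.43608899 320.28255548]
[328.42654041 206.60092246]
```

View pics/s6c.png

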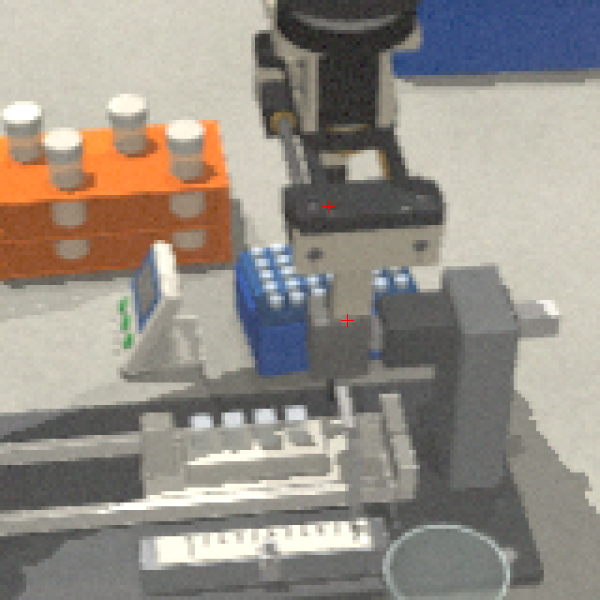

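The near fingertip is at (352,318), matching the 42 mm height bias, with about 3 mm too much x. The head is at (340,345), and the rack sits on the stop at (410,460). I'll lower with a -3 mm x correction.

>>> {"api": "arm_command", "payload": {"deltas": [[7,[-0.3,0,-1],[0,0,0]],[7,[0,0,-1.2],[0,0,0]],[7,[0,0,-1.2],[0,0,0]],[7,[0,0,-1.2],[0,0,0]],[7,[0,0,-1.2],[0,0,0]],[7,[0,0,-1.0],[0,0,0]],[7,[0,0,0],[0,0,0]]]}}

```text
clock: 9.45
ee_pos: [0.6289, -0.0208, 0.0688]
tool_rot: [0.0, 1.0, 0.025, -0.002]
ft_force: [-0.8, -0.4, 0.4]
gripper_width: 0.798
```

```bash
python3 - <<'E'
from h import *
o=get_obs();print(o['ee_pos'],o['ft_force'],o['gripper_width'])
E
```

```text
[ 0.62894662 -0.02081212  0.0688279 ] [-0.79982685 -0.44625017  0.35474611] 0.7982530812142495
```

>>> {"api": "arm_command", "payload": {"deltas": [[5,[0.2,0,0],[0,0,0]],[5,[0.2,0,0],[0,0,0]],[4.5,[0,0,0],[0,0,0]]], "grip_force": 25}}

```text
clock: 9.7
ee_pos: [0.6359, -0.0205, 0.0725]
tool_rot: [-0.0, 1.0, 0.026, 0.001]
ft_force: [0.6, 0.3, 0.4]
gripper_width: 0.632
```

>>> {"api": "arm_command", "payload": {"deltas": [[2,[0,0,0],[0,0,0]],[2,[0,0,0],[0,0,0]],[2,[0,0,0],[0,0,0]],[2,[0,0,0],[0,0,0]],[2,[0,0,0],[0,0,0]],[2,[0,0,0],[0,0,0]]]}}

```text
clock: 10.2
ee_pos: [0.6346, -0.0239, 0.0722]
tool_rot: [0.002, 1.0, 0.025, -0.0]
ft_force: [2.1, -15.4, -1.1]
gripper_width: 0.361
```

The opening is 31.8 mm, so the button is fully in. I'll relieve the side load and draw out 45 mm.

>>> {"api": "arm_command", "payload": {"deltas": [[2,[0,-0.15,0],[0,0,0]],[2,[0,-0.2,0],[0,0,0]],[2,[-0.5,-0.025,0],[0,0,0]],[2,[-0.5,-0.025,0],[0,0,0]],[2,[-0.7,-0.035,0],[0,0,0]],[2,[-0.7,-0.035,0],[0,0,0]],[2,[-0.7,-0.035,0],[0,0,0]],[2,[-0.7,-0.035,0],[0,0,0]],[2,[-0.7,-0.035,0],[0,0,0]],[2,[0,0,0],[0,0,0]]]}}

```text
clock: 11.03
ee_pos: [0.5886, -0.0262, 0.0722]
tool_rot: [-0.0, 1.0, 0.026, 0.0]
ft_force: [1.1, 2.5, 0.9]
gripper_width: 0.361
```

```bash
python3 - <<'E'
from h import *
o=get_obs();print(o['ee_pos'],o['ft_force'],o['gripper_width'])
c=snap('side','s7');snap('top','t7')
def en(a,r,u0,u1): return cv2.resize(cv2.convertScaleAbs(a[r[0]:r[1],u0:u1],alpha=1.4,beta=20),(784,int(784*(r[1]-r[0])/(u1-u0))),interpolation=3)
# home picture and present picture, side camera, stacked: 8x
cv2.imwrite('pics/cmp.png',np.vstack([en(load('s0')['color'],(225,262),215,313),en(c['color'],(225,262),215,313)]))
E
```

```text
[ 0.58858113 -0.02620718  0.07218684] [1.06367264 2.51074221 0.90791066] 0.360652456343685
```

View pics/cmp.png

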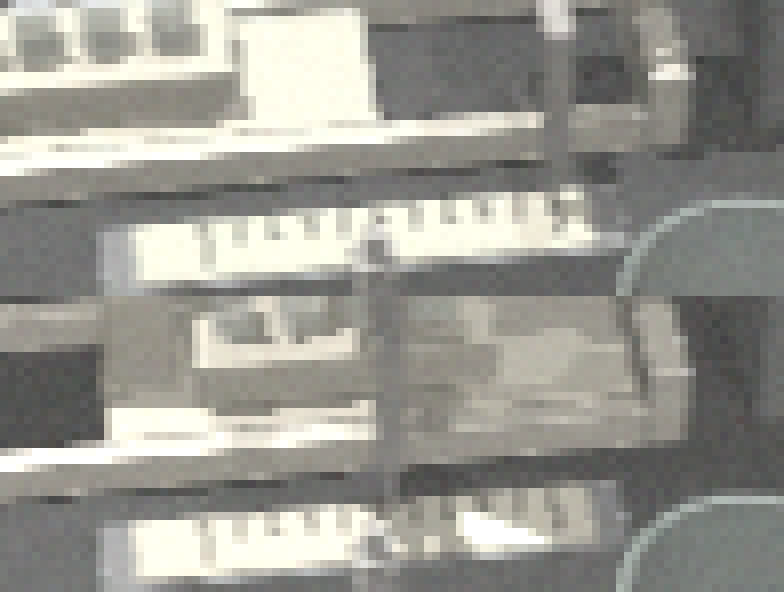

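The lower strip shows the pointer blade at about (388,480) and the clip nib at (377,500), so the pointer is still a few mm short. I'll refine it numerically.

```bash
python3 - <<'E'
from h import *
from fit import W
p=[.5833,-.0245,.0513]
s0,s7,t0,t7=[load(k) for k in('s0','s7','t0','t7')]
P=lambda c,x,y,z:np.round(proj(c,W(p,[[x,y,z]]))[0],2)
print('home tip',P(s0,55,-73,38),'up',P(s0,55,-73,60),'ext46',P(s0,9,-73,38),P(s0,9,-73,60))
print('clip x2 nib z38',P(s0,2,-75,38),'x0',P(s0,0,-75,38),'body',P(s0,2,-86,40))
g=lambda c,v,a,b:c['color'][v,a:b].mean(1).astype(int).tolist()
for v in (241,244,246,247,248): print('s0',v,g(s0,v,276,296))
for v in range(240,262,2): print('s7',v,g(s7,v,252,274),'| s0',g(s0,v,252,274))
for c,n in((t0,'t0'),(t7,'t7')):
    print(n,'tipproj',P(c,55,-73,97),P(c,9,-73,97),'clip',P(c,2,-80,38),P(c,2,-86,50))
    for u in range(334,352,1): print(u,c['color'][150:202,u].mean(1).astype(int).tolist())
E
```

```text
home tip [283.99 248.16] up [284.27 241.4 ] ext46 [264.05 249.96] [264.05 243.2 ]
clip x2 nib z38 [261.1  250.88] x0 [260.23 250.95] body [261.68 253.82]
s0 241 [117, 108, 96, 83, 81, 83, 76, 70, 71, 73, 80, 84, 85, 85, 85, 83, 83, 84, 86, 72]
s0 244 [86, 81, 81, 80, 89, 97, 84, 71, 70, 68, 60, 53, 50, 49, 43, 46, 56, 62, 64, 62]
s0 246 [62, 67, 59, 57, 60, 57, 63, 64, 65, 67, 61, 54, 43, 42, 44, 39, 56, 63, 65, 64]
s0 247 [66, 64, 60, 57, 58, 60, 63, 63, 70, 67, 68, 62, 55, 44, 43, 45, 58, 68, 65, 65]
s0 248 [69, 65, 65, 59, 61, 56, 67, 69, 74, 103, 116, 98, 72, 72, 80, 79, 69, 64, 64, 65]
s7 240 [142, 140, 137, 131, 116, 111, 116, 108, 115, 106, 84, 75, 75, 88, 89, 78, 76, 82, 78, 93, 102, 103] | s0 [163, 160, 161, 159, 143, 138, 143, 139, 145, 146, 139, 135, 152, 163, 162, 153, 149, 150, 147, 151, 151, 149]
s7 242 [171, 170, 173, 171, 172, 174, 163, 156, 156, 134, 93, 77, 78, 83, 96, 93, 86, 86, 87, 88, 90, 89] | s0 [164, 166, 164, 164, 167, 167, 166, 167, 169, 171, 165, 149, 129, 113, 102, 93, 86, 84, 84, 86, 87, 85]
s7 244 [95, 92, 92, 91, 91, 93, 91, 86, 90, 81, 79, 78, 80, 84,
[... 9882 characters left out ...]
 178]
349 [80, 79, 80, 78, 78, 78, 81, 79, 81, 79, 81, 80, 80, 81, 80, 80, 82, 82, 81, 80, 79, 75, 87, 103, 120, 127, 122, 103, 85, 75, 77, 89, 102, 107, 107, 95, 80, 90, 128, 149, 142, 123, 102, 95, 100, 109, 113, 115, 123, 126, 127, 128]
350 [79, 78, 81, 79, 80, 79, 78, 79, 80, 79, 79, 81, 80, 81, 81, 80, 80, 81, 80, 79, 77, 77, 90, 112, 129, 134, 128, 107, 85, 76, 81, 97, 107, 108, 102, 91, 84, 109, 140, 138, 111, 88, 81, 79, 87, 98, 103, 105, 107, 105, 105, 106]
351 [79, 80, 80, 79, 81, 79, 79, 78, 81, 79, 80, 81, 79, 80, 80, 80, 79, 80, 79, 81, 79, 74, 88, 109, 123, 127, 120, 101, 83, 75, 85, 98, 108, 110, 102, 90, 93, 125, 146, 127, 90, 69, 65, 68, 74, 91, 106, 116, 117, 115, 114, 113]
```

>>> {"api": "arm_command", "payload": {"deltas": [[2,[-0.3,-0.015,0],[0,0,0]],[2,[-0.3,-0.015,0],[0,0,0]],[2,[0,0,0],[0,0,0]],[2,[0,0,0],[0,0,0]]]}}

```text
clock: 11.47
ee_pos: [0.5842, -0.0264, 0.0721]
tool_rot: [-0.0, 1.0, 0.026, 0.0]
ft_force: [3.1, 2.7, 7.0]
gripper_width: 0.358
```

```bash
python3 - <<'E'
from h import *
from fit import W
o=get_obs();print(o['ee_pos'],o['ft_force'],o['gripper_width'])
s8=snap('side','s8');s0=load('s0');s7=load('s7')
p=[.5833,-.0245,.0513]
for P in((5,-70,35),(5,-78,35),(5,-86,41),(5,-93,35),(55,-78,35)): print(P,proj(s0,W(p,[P]))[0].round(2))
for n,c in(('s0',s0),('s7',s7),('s8',s8)):
  for v in range(234,264): print(n,v,c['color'][v,254:272].mean(1).astype(int).tolist())
E
```

```text
[ 0.58418497 -0.02641607  0.07214924] [3.06245221 2.69234455 6.96235508] 0.3582097198599244
(5, -70, 35) [262.15 250.07]
(5, -78, 35) [262.58 252.63]
(5, -86, 41) [263.  253.4]
(5, -93, 35) [263.39 257.51]
(55, -78, 35) [284.3  250.66]
s0 234 [163, 165, 165, 164, 162, 163, 158, 124, 68, 67, 65, 70, 67, 67, 69, 65, 59, 59]
s0 235 [163, 165, 162, 162, 162, 163, 163, 120, 58, 67, 68, 68, 69, 68, 66, 67, 67, 61]
s0 236 [164, 162, 165, 162, 165, 163, 164, 127, 64, 67, 70, 70, 70, 69, 69, 73, 67, 66]
s0 237 [164, 164, 161, 162, 165, 161, 163, 130, 74, 69, 68, 72, 68, 69, 68, 66, 64, 66]
s0 238 [163, 166, 162, 163, 163, 163, 164, 136, 89, 70, 74, 71, 71, 70, 65, 62, 65, 65]
s0 239 [164, 163, 164, 165, 162, 166, 166, 162, 115, 60, 70, 72, 72, 63, 57, 76, 90, 100]
s0 240 [161, 159, 143, 138, 143, 139, 145, 146, 139, 135, 152, 163, 162, 153, 149, 150, 147, 151]
s0 241 [165, 163, 164, 163, 166, 162, 163, 163, 166, 164, 164, 166, 166, 162, 155, 155, 156, 157]
s0 242 [164, 164, 167, 167, 166, 167, 169, 171, 165, 149, 129, 113, 102, 93, 86, 84, 84, 86]
s0 243 [111, 100, 91, 89, 89, 89, 85, 86, 89,
[... 6146 characters left out ...]
, 139, 102, 102, 109, 154]
s8 256 [168, 167, 168, 166, 141, 130, 116, 82, 82, 86, 96, 102, 141, 138, 102, 100, 110, 152]
s8 257 [167, 167, 168, 164, 151, 140, 125, 94, 84, 89, 88, 92, 115, 108, 85, 85, 80, 87]
s8 258 [138, 123, 118, 121, 112, 134, 145, 132, 110, 90, 80, 76, 90, 94, 83, 75, 66, 65]
s8 259 [114, 108, 94, 90, 84, 91, 88, 76, 73, 88, 83, 64, 62, 64, 65, 63, 63, 67]
s8 260 [65, 64, 63, 60, 61, 91, 95, 75, 79, 78, 74, 66, 61, 63, 64, 63, 63, 64]
s8 261 [67, 65, 65, 61, 64, 85, 89, 78, 78, 79, 73, 68, 61, 65, 62, 63, 63, 62]
s8 262 [64, 62, 67, 65, 67, 71, 80, 80, 79, 77, 77, 64, 63, 66, 65, 63, 61, 61]
s8 263 [65, 64, 63, 62, 62, 71, 76, 77, 80, 80, 71, 66, 65, 67, 65, 63, 62, 65]
```

The pointer tip is at u≈261.35, which puts the boom near 50.7 mm. The clip estimates come to about 52.3 mm. One small nudge, then check it's steady.

>>> {"api": "arm_command", "payload": {"deltas": [[2,[-0.15,-0.008,0],[0,0,0]],[2,[0,0,0],[0,0,0]],[2,[0,0,0],[0,0,0]],[2,[0,0,0],[0,0,0]],[2,[0,0,0],[0,0,0]]]}}

```text
clock: 11.93
ee_pos: [0.5829, -0.0265, 0.0721]
tool_rot: [-0.0, 1.0, 0.026, 0.0]
ft_force: [3.4, 3.6, 6.1]
gripper_width: 0.355
```

```bash
python3 - <<'E'
from h import *
for i in range(3):
    s=snap('side','s9');o=get_obs();print(o['clock'],np.round(o['ee_pos'],4),np.round(o['ft_force'],1),round(o['gripper_width'],3))
for v in (234,236,244,247,248,249,250): print(v,s['color'][v,256:268].mean(1).astype(int).tolist())
for v in (259,260,261):print(v,s['color'][v,256:268].mean(1).astype(int).tolist())
print(s['color'][225,240:310].mean(1).astype(int).tolist())
E
```

```text
11.9833 [ 0.5829 -0.0265  0.0722] [2.2 3.1 5.7] 0.363
12.0333 [ 0.5829 -0.0265  0.0721] [3.4 3.6 5.7] 0.363
12.0833 [ 0.5829 -0.0265  0.0721] [3.3 3.2 5.9] 0.365
234 [84, 90, 81, 75, 80, 76, 75, 80, 85, 85, 86, 89]
236 [84, 86, 86, 79, 76, 74, 77, 82, 84, 83, 79, 77]
244 [91, 86, 86, 80, 77, 76, 80, 82, 86, 89, 86, 89]
247 [38, 40, 54, 65, 68, 71, 68, 51, 42, 40, 43, 34]
248 [60, 61, 63, 60, 67, 64, 47, 47, 46, 44, 44, 44]
249 [66, 65, 65, 63, 66, 62, 51, 42, 39, 44, 42, 46]
250 [60, 66, 60, 46, 57, 58, 58, 60, 63, 61, 66, 87]
259 [94, 89, 81, 89, 90, 72, 73, 90, 86, 65, 64, 65]
260 [64, 64, 64, 96, 97, 76, 76, 80, 73, 65, 65, 64]
261 [65, 62, 65, 80, 89, 80, 79, 79, 71, 68, 60, 59]
[78, 91, 97, 104, 110, 113, 125, 140, 145, 126, 114, 111, 111, 105, 91, 82, 79, 78, 71, 69, 73, 78, 84, 89, 81, 80, 89, 92, 93, 94, 100, 106, 110, 109, 114, 107, 94, 94, 96, 97, 93, 92, 92, 93, 93, 91, 93, 93, 89, 92, 95, 81, 62, 66, 79, 83, 82, 81, 69, 49, 42, 43, 43, 43, 39, 41, 42, 47, 42, 41]
```

The tip is now at u≈260.7, giving about 52.4 mm against a clip estimate of about 52.3 mm. The grip is steady, so I'm handing in.

```bash
python3 -c "
from bench import sign_off;print(sign_off())"
```

```text
the job is handed in; nothing more can be done
None
```

I slid the rack home, squeezed the lock button, drew the boom out to the index clip and handed in at about 12 s while still gripping the head. No verdict was reported, so the figures below are my own checks.

- **Rack:** I pushed it about 77 mm with closed fingers until the force rose to 14 N with no further motion. A later picture showed its front on the stop.
- **Button:** The jaws closed to 31.8 mm across the head, which means the button was fully in while the boom was still home.
- **Pointer:** It stands at about 52.4 mm. The clip estimates ran from 51.4 to 53.5 mm; I aimed for 52.3 mm, inside the ±5 mm tolerance.
- **Steadiness:** The last three readings showed the arm still and the grip holding at about 32 mm with a 25 N setting.

Three things disagreed or stayed unexplained:
- **Tip height:** The true fingertips sit about 42 mm higher than the reported TCP. Because of this, my first push passed over the rack without touching it. I confirmed the offset in the pictures and corrected for it.
- **Upward force:** An upward force of about 6 N on the tool appeared over the last few mm of the draw. I did not find its cause.
- **Final pointer check:** It was numeric, from the side camera only, because the gripper hid the area from the top camera and my picture views were used up.

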